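# Load the pressure-curing pot and lock its bayonet lid

## Robot

A 7-joint arm with a two-finger parallel gripper is mounted at the origin on a cart in front of the work surface, level with it; the furniture and walls round the work are solid. World frame = base frame: x ahead of the robot, y to its left, z up, the work surface at z = 0. Lengths are in m, angles in rad, forces in N, time in s.
With the tool pointing down it reaches from about 0.425 to 0.925 m from the base axis. Payload 6.8 kg.
Tool frame: the origin (TCP) lies midway between the tips of the shut fingers; the grasp point (between the pads) lies manip.grip_depth behind it (manip.grip_depth is the distance from the TCP to the grasp point, in m); z points along the fingers, y is the line along which they close (so a half turn about z gives the same grasp; the last joint's range is limited). The gripper opens to 88 mm and grips with 3 to 60 N. Pads are 20 mm wide; open, the fingers measure 115 mm over their backs; the gripper's body (75 mm by 178 mm) begins 61 mm behind the grasp point.
Start: joints at [1.146, 0.477, 0.022, 1.555, -0.011, 1.109, -0.083], TCP at [0.21, -0.641, 0.223] pointing down, gripper open.
Joint ranges: [-2.96, 2.96], [-0.34, 2.1], [-1.41, 1.46], [0.24, 2.44], [-1.37, 4.51], [0.17, 1.92], [-2.96, 2.96]. Speed limits (rad/s): [2.39, 2.39, 3.14, 3.14, 3.14, 3.14, 3.14].

## Interface

Orientations are given as a 3x3 rotation matrix whose columns are the frame's x, y, z axes.
In Python, from station import readout, vision, order, manip gives the robot as it stands.
- The arm moves only by the tool carry_out, never from a script. Its argument "moves" is a list of rows, each an object of numbers: "jaw": the finger opening in cm, from 0 to 8.78; "dx", "dy", "dz": the shift along the tool's x, y, z in cm; "rx", "ry", "rz": the turn, a rotation vector about the tool's x, y, z in rad. In form: [{"jaw": .., "dx": .., "dy": .., "dz": .., "rx": .., "ry": .., "rz": ..}, ...]. A call has 1 to 12 rows; each row is the pose to reach, as a shift and turn from the pose commanded when the call began, along the tool's axes at that moment; what a row does not reach only later rows make up. A row lasts 1/12 s, in which the tool goes at most 41.7 mm and 7.16 degrees, less where a joint would pass 70% of its speed; a pose out of reach is approached as far as the arm can. A call with a gripper value outside its range is refused whole. The fingers move at their own pace and stop on an object; the grip force is fixed at half the most. Time passes only in rows, so rows that repeat a pose let the fingers close. It gives the time, the measured TCP pose, the force, the opening and the grip force at its end, in the units of the state.
- readout.get_obs(): the state, without advancing time (a new reading comes with each control period).
- vision.read_camera(name): name is "scene" or "side" or "wrist"; returns the picture (420x560x3 uint8, red, green, blue); there is no depth.
- vision.camera_params(name): a dict with "mtx" (3x3 intrinsics, pixels), "origin" and "attitude" of the camera in the world. Camera axes: x right, y up, looking along -z (the intrinsics and any distortion apply to the point x, -y, -z); pixel columns grow to the right and rows downward; lengths in m; the calibration is good to about 2 mm. A picture is of the moment at which its call begins: read the wrist's pose just before it. camera_params takes no time and is no camera call; for the wrist camera it gives the pose at the moment of the call.
- order.close_job(): hands the job in; it is judged then, once.
The state is a dict: "t": time; "joint_positions": joint angles; "joint_velocities": joint speeds; "effort": joint torques, N m; "eef_pos": TCP position; "orientation": TCP orientation; "force": force on the tool from outside, world axes, zero at the start; "wrist_torque": the same for the moment, N m; "opening": opening from 0.0 (shut) to 1.0 (fully open); "grip_force": force on a finger pad.
Only numpy, scipy, OpenCV 4.12 (cv2) and the standard library are available. Lean on these libraries where they do the work, as an engineer would, in place of code of your own. Each camera call takes 0.05 s, during which the arm holds its last target. There are 200 camera calls.

## Task

Stand the white plaster cast, teeth up, in the middle of the pot's platform, then shut the pot: put the bell lid over it with its two lugs in the collar's gaps (yellow marks), press it down against the springy seal, twist it clockwise (seen from above) to the red marks and let it rise into its notches, locked. Let go, and leave the cream cast, the jar and the paste tube where they are.

Things in the scene. Friction and masses are not known exactly. Their poses are not given: they have to be found in the camera images.
- pot: small pressure-curing pot, fixed: blue round foot 148 mm across, 8 mm high; on it an aluminium bayonet collar (ring, inner radius 53, outer 67 mm, top 40 mm above the bench) round a grey platform. Origin on its axis at bench level, z up. Walls stop the lugs clockwise of each notch and counter-clockwise of each gap.
- pot_platform (a point): centre of the platform's top, 40 mm above the bench, level with the collar's top; the platform is a disc of radius 40 mm
- pot_gap (a point): point at the level of the collar's top, inside a yellow mark, 60 mm from the pot's axis at +34 degrees (counter-clockwise from above) from the pot's +x axis: middle of one of the two gaps, open to above and inward, by which the lid's lugs go down; 22 degrees (about 20 mm) wide. The other gap, also with a yellow mark, is opposite (+214 degrees).
- pot_notch (a point): in a red mark on the collar's top, 60 mm from the axis on the pot's +x: middle of a notch, 19 degrees wide, its roof 33 mm above the bench. The other is on -x. Between gap and notch (clockwise from the gap) is a tooth 13.5 degrees wide, its underside 28.5 mm above the bench; a lug passes below it, then rises into the notch.
- seal (a joint): black sprung seal ring (radius 43 to 51 mm) round the platform, carries the lid's rim. Value: m pressed down, 0 (its top 28 mm above the bench) to 0.017. Spring 2.4 N at 0, plus 0.8 N per mm. A lid just laid in the gaps: 0 to 0.002; to pass the teeth beyond 0.0105 (11 N, part of it the lid's weight), 0.0125 to 0.015 is good for turning; locked: near 0.006.
- lid_handle (a point): middle of the black bar handle of the loose aluminium bell lid (0.2 to 0.31 kg), on the lid's axis, 88 mm above its rim. x along the bar and through both lugs, z up. The bar is 60 (x) x 16 mm (y), flat-sided, from 64 mm (the lid's roof) to 104 mm above the rim. Locked: 110 mm above the bench, x along the pot's x axis, either way round.
- lid: the same lid, origin on its axis at rim level, z up; bell of outer radius 49, inner 45 mm, 58 mm high inside. Two steel lugs on +x and -x at the rim, under red stripes, reach to radius 58.5 mm, 12 mm wide, 4 to 11 mm above the rim. It fits either way round. Locked: origin 22 mm above the bench.
- white_cast_centre (a point): centre of the white plaster dental cast, 52 (x) x 58 (y) x 27 mm (z), 13.5 mm above its flat underside; teeth up at +z. The solid base to grasp is its lowest 14 mm. To be stood on the platform
- cream_cast: cream plaster cast of the same size and shape, a bystander; origin at the centre of its underside
- powder_jar: jar with blue lid, 53 mm across, 76 mm high, standing between the casts (not the fixed one at the back), a bystander; origin at the centre of its underside
- paste_tube: white squeeze tube with green cap, 31 x 104 x 24 mm, lying, a bystander; origin at the centre of its underside
Not all that is in view belongs to the job. Leave any blue look-alike of the part that bears white_cast_centre alone. Of the things that look like the lid, take the one that is nearest to the robot's base at the start.

How it is judged:
By the outcome, as a careful person would: the job done as asked, in the order asked, and still so for the second after the job is handed in, with the robot touching nothing.
It also fails if it takes over 64 s, if anything falls off the work surface, if the arm or the gripper's body presses on something with over 40 N, if the wrist force passes 120 N, or if a joint passes its speed limit or range.

## Working session

There is one attempt and no reset: what is moved stays moved. The work goes in short steps, Python scripts to look and compute and a tool call to move; the robot and the scene stay as the last step left them, time stands still between calls to the robot, and variables do not carry over. Pictures are saved under pics/ and viewed, at most 11 in all, crops included, and the job is handed in when it is done.

Besides the shell and the picture viewer there is one more tool, called in YAML: its name, and indented under it one key for each argument. carry_out: Moves the arm, as the interface text tells. Its arguments: {"type":"object","properties":{"moves":{"type":"array"}},"required":["moves"]}

```bash
mkdir -p pics; ls
python3 - <<'E'
from station import readout, vision, order, manip
import cv2, numpy as np
o=readout.get_obs(); print({k:np.round(v,3).tolist() for k,v in o.items()}, manip.grip_depth)
ims=[]
for n in ["scene","side"]:
    im=vision.read_camera(n); p=vision.camera_params(n)
    print(n,{k:np.round(v,3).tolist() if not isinstance(v,str) else v for k,v in p.items()})
    cv2.imwrite(f"pics/{n}0.png",im[:,:,::-1])
E
```

```text
pics
{'t': 0.0, 'joint_positions': [1.146, 0.478, 0.022, 1.556, -0.012, 1.109, -0.083], 'joint_velocities': [0.0, 0.001, -0.002, 0.002, -0.002, -0.002, 0.0], 'effort': [-0.0, -58.286, 1.535, -27.261, -0.054, 0.017, 0.0], 'eef_pos': [0.21, -0.641, 0.222], 'orientation': [[0.95, 0.312, -0.001], [0.312, -0.95, 0.002], [-0.0, -0.002, -1.0]], 'force': [1.254, -0.331, 0.129], 'wrist_torque': [-0.031, 0.005, -0.001], 'grip_force': 0.0, 'opening': 1.001} 0.0187
scene {'mtx': [[461.604, 0.0, 285.739], [0.0, 461.604, 207.452], [0.0, 0.0, 1.0]], 'origin': [0.115, 0.711, 0.774], 'attitude': [[-0.81, 0.418, -0.412], [-0.587, -0.593, 0.552], [-0.014, 0.689, 0.725]]}
side {'mtx': [[442.678, 0.0, 282.809], [0.0, 442.678, 215.86], [0.0, 0.0, 1.0]], 'origin': [0.094, 1.059, 0.452], 'attitude': [[-0.894, 0.181, -0.41], [-0.448, -0.307, 0.84], [0.026, 0.934, 0.355]]}
```

View pics/scene0.png

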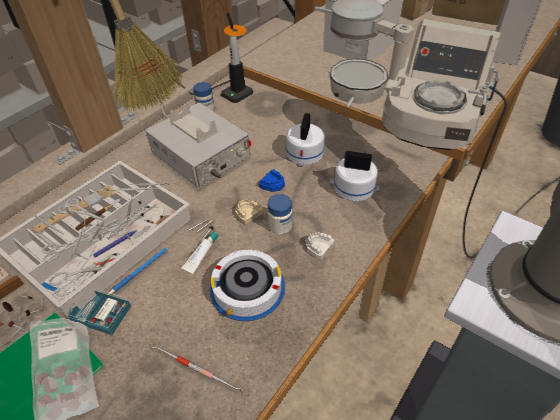

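View pics/side0.png

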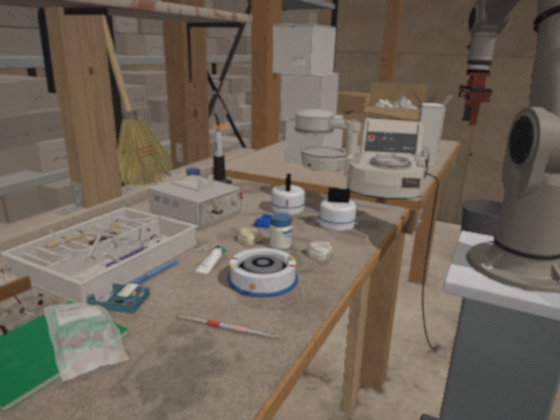

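The scene view shows the pot at about (247,280), the white cast at (320,245), the jar at (280,213) and the cream cast at (247,210). The two bell lids are at (356,178) and (305,143), and the one at (356,178) is nearest the base. The side view agrees.

```bash
cat > h.py <<'E'
from station import readout, vision, order, manip
import cv2, numpy as np
def ray(p,uv,z):
    uv=np.atleast_2d(np.float64(uv)); K=np.array(p["mtx"]);R=np.array(p["attitude"]);o=np.array(p["origin"])
    d=np.c_[uv,np.ones(len(uv))]@np.linalg.inv(K).T; d=(d*[1,-1,-1])@R.T
    return o+d*((z-o[2])/d[:,2])[:,None]
def proj(p,X):
    q=(np.atleast_2d(X)-p["origin"])@np.array(p["attitude"])*[1,-1,-1]; q=q@np.array(p["mtx"]).T
    return q[:,:2]/q[:,2:]
def delta(pos,R):
    "tool shift (cm) and turn from present pose to pose"
    o=readout.get_obs(); R0=np.array(o["orientation"])
    return np.round(R0.T@(np.array(pos)-o["eef_pos"])*100,2), np.round(cv2.Rodrigues(R0.T@R)[0].ravel(),3)
def down(yaw): # tool y axis at world angle yaw
    c,s=np.cos(yaw),np.sin(yaw); y=np.array([c,s,0]);z=np.array([0,0,-1.]); return np.c_[np.cross(y,z),y,z]
E
python3 - <<'E'
from h import *
P={n:vision.camera_params(n) for n in["scene","side","wrist"]}
print("keys",P["scene"].keys())
for n,uv,z in [("pot",(248,278),.04),("white",(320,244),.0135),("lid near top",(357,160),.104),("lidnear body",(355,172),.064),("lid far",(305,127),.104),("cream",(247,210),.0135),("jar",(280,202),.076),("tube",(201,250),.012),("blue",(271,181),.0135)]:
    print(n,ray(P["scene"],uv,z).round(3))
p=P["wrist"];o=readout.get_obs();R=np.array(o["orientation"])
print((R.T@(p["origin"]-o["eef_pos"])).round(4),(R.T@p["attitude"]).round(3),np.round(p["mtx"],1))
E
```

```text
keys dict_keys(['mtx', 'origin', 'attitude'])
pot [[0.483 0.345 0.04 ]]
white [[0.426 0.177 0.013]]
lid near top [[ 0.453 -0.006  0.104]]
lidnear body [[ 0.456 -0.01   0.064]]
lid far [[ 0.615 -0.04   0.104]]
cream [[0.615 0.19  0.013]]
jar [[0.532 0.174 0.076]]
tube [[0.622 0.334 0.012]]
blue [[0.628 0.082 0.013]]
[ 0.0683  0.0017 -0.1615] [[ 0.     0.969  0.249]
 [ 1.    -0.001  0.001]
 [ 0.001  0.249 -0.969]] [[341.1   0.  279.2]
 [  0.  341.1 208.5]
 [  0.    0.    1. ]]
```

Run:
```python
from h import *
a,b=vision.camera_params("scene"),vision.camera_params("side")
def tri(u,v):
    A=ray(a,u,.5)[0]-a["origin"];B=ray(b,v,.2)[0]-b["origin"]; A/=np.linalg.norm(A);B/=np.linalg.norm(B)
    s=np.linalg.lstsq(np.c_[A,-B],np.array(b["origin"])-a["origin"],rcond=None)[0]
    return np.round((a["origin"]+A*s[0]+b["origin"]+B*s[1])/2,3)
print("bowl top",tri((358,3),(315,113)),"panel button",tri((424,51),(371,138)),"panel TR",tri((497,32),(418,124)),"front base",tri((468,145),(402,190)), "lower bowl", tri((360,70),(325,152)))
print("lid",tri((357,160),(339,196)),"tower tip",tri((231,15),(218,117)))
```

```text
bowl top [ 0.712 -0.442  0.236] panel button [ 0.49  -0.41   0.175] panel TR [ 0.356 -0.525  0.218] front base [ 0.308 -0.247  0.062] lower bowl [ 0.61  -0.296  0.134]
lid [ 0.461 -0.031  0.081] tower tip [ 0.965 -0.2    0.228]
```

carry_out:
  moves:
    - {"dz": -4}
    - {"dz": -8}
    - {"dz": -12}
    - {"dz": -16}
    - {"dz": -20}
    - {"dz": -20}

```text
$.moves[0]: bad value
```

carry_out:
  moves:
    - {"jaw": 8.7, "dx": 0, "dy": 0, "dz": -4, "rx": 0, "ry": 0, "rz": 0}
    - {"jaw": 8.7, "dx": 0, "dy": 0, "dz": -8, "rx": 0, "ry": 0, "rz": 0}
    - {"jaw": 8.7, "dx": 0, "dy": 0, "dz": -12, "rx": 0, "ry": 0, "rz": 0}
    - {"jaw": 8.7, "dx": 0, "dy": 0, "dz": -15, "rx": 0, "ry": 0, "rz": 0}

```text
t: 0.43
eef_pos: [0.2103, -0.6417, 0.3759]
orientation: [[0.95, 0.311, 0.001], [0.311, -0.95, -0.002], [0.0, 0.002, -1.0]]
force: [-0.9, -0.4, 0.8]
opening: 0.989
grip_force: 0.0
```

carry_out:
  moves:
    - {"jaw": 8.7, "dx": 20, "dy": -13, "dz": 0, "rx": 0, "ry": 0, "rz": -0.4}
    - {"jaw": 8.7, "dx": 20, "dy": -13, "dz": 0, "rx": 0, "ry": 0, "rz": -0.4}
    - {"jaw": 8.7, "dx": 20, "dy": -13, "dz": 0, "rx": 0, "ry": 0, "rz": -0.4}
    - {"jaw": 8.7, "dx": 20, "dy": -13, "dz": 0, "rx": 0, "ry": 0, "rz": -0.4}
    - {"jaw": 8.7, "dx": 20, "dy": -13, "dz": 0, "rx": 0, "ry": 0, "rz": -0.4}
    - {"jaw": 8.7, "dx": 41, "dy": -29, "dz": 0, "rx": 0, "ry": 0, "rz": -0.8}
    - {"jaw": 8.7, "dx": 41, "dy": -29, "dz": 0, "rx": 0, "ry": 0, "rz": -0.8}
    - {"jaw": 8.7, "dx": 41, "dy": -29, "dz": 0, "rx": 0, "ry": 0, "rz": -0.8}
    - {"jaw": 8.7, "dx": 41, "dy": -29, "dz": 0, "rx": 0, "ry": 0, "rz": -0.8}
    - {"jaw": 8.7, "dx": 41, "dy": -29, "dz": 0, "rx": 0, "ry": 0, "rz": -0.8}
    - {"jaw": 8.7, "dx": 41, "dy": -29, "dz": 0, "rx": 0, "ry": 0, "rz": -0.8}

```text
t: 1.35
eef_pos: [0.4847, -0.2725, 0.3725]
orientation: [[0.439, 0.899, -0.0], [0.899, -0.439, -0.0], [-0.0, -0.0, -1.0]]
force: [0.1, -1.1, 0.6]
opening: 0.99
grip_force: 0.0
```

Run:
```python
from h import *
o=readout.get_obs();print(np.round(o["eef_pos"],3),np.round(o["orientation"],3).tolist(),np.round(o["joint_positions"],2))
print(delta([.45,.16,.376],down(np.radians(20))))
```

```text
[ 0.485 -0.272  0.372] [[0.439, 0.899, -0.0], [0.899, -0.439, -0.0], [-0.0, -0.0, -1.0]] [ 0.68  0.19 -0.33  1.62  0.07  1.34 -0.12]
(array([ 37.34, -22.09,  -0.35]), array([-0.   ,  0.   , -0.803]))
```

carry_out:
  moves:
    - {"jaw": 8.7, "dx": 17, "dy": -12, "dz": 0, "rx": 0, "ry": 0, "rz": -0.4}
    - {"jaw": 8.7, "dx": 17, "dy": -12, "dz": 0, "rx": 0, "ry": 0, "rz": -0.4}
    - {"jaw": 8.7, "dx": 17, "dy": -12, "dz": 0, "rx": 0, "ry": 0, "rz": -0.4}
    - {"jaw": 8.7, "dx": 17, "dy": -12, "dz": 0, "rx": 0, "ry": 0, "rz": -0.4}
    - {"jaw": 8.7, "dx": 17, "dy": -12, "dz": 0, "rx": 0, "ry": 0, "rz": -0.4}
    - {"jaw": 8.7, "dx": 37, "dy": -22, "dz": 0, "rx": 0, "ry": 0, "rz": -0.8}
    - {"jaw": 8.7, "dx": 37, "dy": -22, "dz": 0, "rx": 0, "ry": 0, "rz": -0.8}
    - {"jaw": 8.7, "dx": 37, "dy": -22, "dz": 0, "rx": 0, "ry": 0, "rz": -0.8}
    - {"jaw": 8.7, "dx": 37, "dy": -22, "dz": 0, "rx": 0, "ry": 0, "rz": -0.8}
    - {"jaw": 8.7, "dx": 37, "dy": -22, "dz": 0, "rx": 0, "ry": 0, "rz": -0.8}
    - {"jaw": 8.7, "dx": 37, "dy": -22, "dz": 0, "rx": 0, "ry": 0, "rz": -0.8}

```text
t: 2.27
eef_pos: [0.4471, 0.1608, 0.3729]
orientation: [[-0.346, 0.938, 0.0], [0.938, 0.346, 0.002], [0.002, 0.001, -1.0]]
force: [0.9, 0.4, -0.0]
opening: 0.992
grip_force: 0.0
```

Run:
```python
from h import *
import pickle
o=readout.get_obs();p=vision.camera_params("wrist");im=vision.read_camera("wrist")
cv2.imwrite("pics/w1.png",im[:,:,::-1]);pickle.dump((p,im),open("w1.pkl","wb"))
print(np.round(o["eef_pos"],3),np.round(o["joint_positions"],2),np.round(o["joint_velocities"],3))
```

```text
[0.447 0.161 0.373] [ 0.26  0.08 -0.77  1.76  0.06  1.32 -0.17] [-0.238  0.135 -0.108 -0.101  0.123  0.032 -0.378]
```

View pics/w1.png

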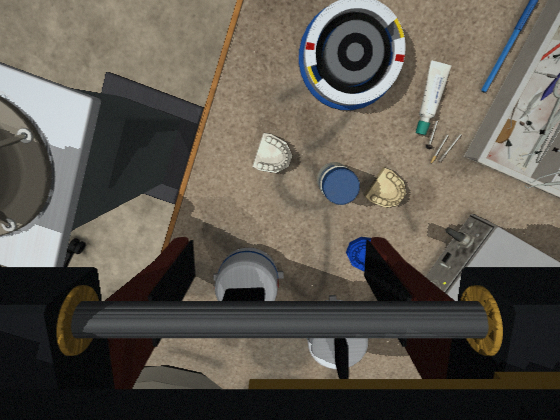

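The wrist view shows the pot at about (353,50), with red marks at (309,47) and (402,58) and yellow marks near (397,30) and (314,72). The white cast is at (272,153), the jar at (340,185) and the near lid at (248,275), partly under the gripper.

```bash
cat > pot.py <<'E'
from h import *
import pickle
def grab(n="wrist"):
    for _ in range(3): p=vision.camera_params(n);im=vision.read_camera(n)
    pickle.dump((p,im),open("w.pkl","wb")); return p,im
def blobs(m,amin):
    n,l,s,c=cv2.connectedComponentsWithStats(m.astype(np.uint8)); return [(s[i,4],c[i],l==i) for i in range(1,n) if s[i,4]>=amin]
if __name__=="__main__":
    p,im=grab(); hsv=cv2.cvtColor(im,cv2.COLOR_RGB2HSV); H,S,V=[hsv[...,i].astype(int) for i in range(3)]
    for nm,m in [("yellow",(H>20)&(H<32)&(S>150)&(V>120)),("red",((H<6)|(H>174))&(S>150)&(V>100))]:
        for a,c,_ in blobs(m,6):
            if c[1]<260: print(nm,a,c.round(1),ray(p,c,.04).round(4))
    m=(S<45)&(V>150)
    for a,c,mm in blobs(m,150):
        if c[1]<330: print("white",a,c.round(1),ray(p,c,.0135).round(4))
    for nm,m in [("blue",(H>100)&(H<118)&(S>120)&(V>60))]:
        for a,c,mm in blobs(m,200): print(nm,a,c.round(1),ray(p,c,.004).round(4))
E
python3 pot.py
python3 - <<'E'
import pickle,cv2
p,im=pickle.load(open("w.pkl","rb"))
a=cv2.resize(im[100:200,220:320],(400,400),interpolation=2);b=cv2.resize(im[0:115,295:415],(417,400),interpolation=2)
cv2.imwrite("pics/c1.png",cv2.hconcat([a,b[:,:400]])[:,:,::-1])
E
```

```text
yellow 74 [400.1  22.1] [[0.5317 0.3906 0.04  ]]
yellow 59 [312.6  70.1] [[0.4454 0.2965 0.04  ]]
red 50 [310.4  40.9] [[0.4294 0.3292 0.04  ]]
red 43 [551.5  46.2] [[0.7333 0.4332 0.04  ]]
red 52 [400.3  52.1] [[0.5474 0.3576 0.04  ]]
white 1065 [340.1  18.6] [[0.4578 0.3755 0.0135]]
white 4682 [528.1 114. ] [[0.766  0.353  0.0135]]
white 1286 [368.3  76.7] [[0.5246 0.3198 0.0135]]
white 1005 [435.4  82.7] [[0.6186 0.3454 0.0135]]
white 4115 [ 48.6 103.7] [[0.1009 0.1261 0.0135]]
white 886 [270.5 149.7] [[0.4278 0.1745 0.0135]]
white 2220 [ 30.9 246.3] [[ 0.1148 -0.1045  0.0135]]
white 2356 [512.4 251.3] [[0.852  0.1555 0.0135]]
white 248 [267.5 281.7] [[ 0.4962 -0.0319  0.0135]]
blue 565 [510.2  39.6] [[0.6961 0.4363 0.004 ]]
blue 645 [324.6  75.7] [[0.4661 0.3011 0.004 ]]
blue 894 [342.  180.6] [[0.5494 0.1669 0.004 ]]
blue 506 [359.2 247.9] [[0.6194 0.073  0.004 ]]
```

View pics/c1.png

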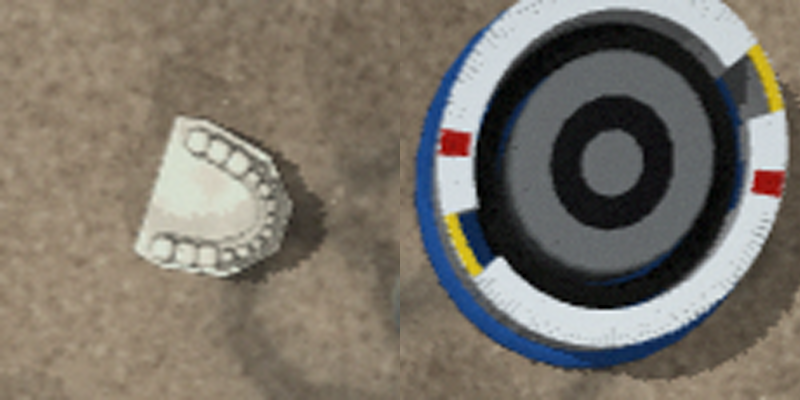

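The left crop shows the white cast teeth up, with its flat back edge on the left from (264,129) to (254,162) in image pixels. The right crop shows the pot's red and yellow marks clearly.

Run:
```python
from pot import *
p,im=pickle.load(open("w.pkl","rb"))
hsv=cv2.cvtColor(im,cv2.COLOR_RGB2HSV); H,S,V=[hsv[...,i].astype(int) for i in range(3)]
m=(S<70)&(V>120)
for a,c,mm in blobs(m,300):
    if abs(c[0]-270)<12 and abs(c[1]-150)<12:
        mm=cv2.morphologyEx(mm.astype(np.uint8),cv2.MORPH_CLOSE,np.ones((5,5)))
        c=cv2.findContours(mm,0,1)[0]; c=max(c,key=cv2.contourArea)[:,0]
        w=ray(p,c,.012)[:,:2]
        r=cv2.minAreaRect(np.float32(w*1000)); print(a,r,[tuple(x) for x in cv2.boxPoints(r).round(1)])
for back in [((264.5,129.5),(254.2,162.5))]:
    e=ray(p,back,.012);print(e.round(4),np.degrees(np.arctan2(*(e[0]-e[1])[1::-1])))
print(delta([.43,.175,.1],down(0)))
```

```text
[[0.4094 0.1993 0.012 ]
 [0.4109 0.1476 0.012 ]] 91.71607635626242
(array([ 2.62, -1.02, 27.22]), array([-0.001,  0.001,  0.346]))
```

Run:
```python
from pot import *
p,im=pickle.load(open("w.pkl","rb"))
roi=(245,120,56,60)
mk=np.zeros(im.shape[:2],np.uint8); cv2.grabCut(im[:,:,::-1].copy(),mk,roi,np.zeros((1,65)),np.zeros((1,65)),5,cv2.GC_INIT_WITH_RECT)
mm=((mk==1)|(mk==3)).astype(np.uint8)
c=max(cv2.findContours(mm,0,1)[0],key=cv2.contourArea)[:,0]
for z in (0.006,.014):
    w=ray(p,c,z)[:,:2]; r=cv2.minAreaRect(np.float32(w*1000)); print(mm.sum(),r,cv2.boxPoints(r).round(1).tolist(),w.min(0),w.max(0))
```

```text
1085 ((434.623046875, 173.4408721923828), (52.278324127197266, 57.00037384033203), 0.5746740102767944) [[408.20001220703125, 201.6999969482422], [408.79998779296875, 144.6999969482422], [461.0, 145.1999969482422], [460.5, 202.1999969482422]] [0.40822069 0.14480195] [0.46078985 0.20178208]
1085 ((434.50140380859375, 174.11354064941406), (51.48603057861328, 56.13652420043945), 0.5746663808822632) [[408.5, 201.89999389648438], [409.0, 145.8000030517578], [460.5, 146.3000030517578], [460.0, 202.39999389648438]] [0.4084992  0.14590865] [0.46027167 0.20202523]
```

Run:
```python
from h import *
print(delta([.432,.174,.06],down(np.radians(91))))
```

```text
(array([ 2.46, -0.86, 31.22]), array([-1.000e-03, -0.000e+00, -1.242e+00]))
```

carry_out:
  moves:
    - {"jaw": 8.7, "dx": 2.5, "dy": -0.9, "dz": 4, "rx": 0, "ry": 0, "rz": -0.12}
    - {"jaw": 8.7, "dx": 2.5, "dy": -0.9, "dz": 8, "rx": 0, "ry": 0, "rz": -0.24}
    - {"jaw": 8.7, "dx": 2.5, "dy": -0.9, "dz": 12, "rx": 0, "ry": 0, "rz": -0.36}
    - {"jaw": 8.7, "dx": 2.5, "dy": -0.9, "dz": 15, "rx": 0, "ry": 0, "rz": -0.48}
    - {"jaw": 8.7, "dx": 2.5, "dy": -0.9, "dz": 18, "rx": 0, "ry": 0, "rz": -0.6}
    - {"jaw": 8.7, "dx": 2.5, "dy": -0.9, "dz": 21, "rx": 0, "ry": 0, "rz": -0.72}
    - {"jaw": 8.7, "dx": 2.5, "dy": -0.9, "dz": 24, "rx": 0, "ry": 0, "rz": -0.84}
    - {"jaw": 8.7, "dx": 2.5, "dy": -0.9, "dz": 27, "rx": 0, "ry": 0, "rz": -0.96}
    - {"jaw": 8.7, "dx": 2.5, "dy": -0.9, "dz": 30, "rx": 0, "ry": 0, "rz": -1.08}
    - {"jaw": 8.7, "dx": 2.5, "dy": -0.9, "dz": 31.2, "rx": 0, "ry": 0, "rz": -1.2}
    - {"jaw": 8.7, "dx": 2.5, "dy": -0.9, "dz": 31.2, "rx": 0, "ry": 0, "rz": -1.24}
    - {"jaw": 8.7, "dx": 2.5, "dy": -0.9, "dz": 31.2, "rx": 0, "ry": 0, "rz": -1.24}

```text
t: 3.47
eef_pos: [0.4316, 0.1725, 0.0592]
orientation: [[-1.0, -0.013, -0.003], [-0.013, 1.0, -0.002], [0.003, -0.002, -1.0]]
force: [0.5, -0.1, 1.1]
opening: 0.99
grip_force: 0.0
```

Run:
```python
from pot import *
p,im=grab(); cv2.imwrite("pics/w2.png",im[:,:,::-1])
print(delta([.432,.174,.003],down(np.radians(91))), np.round(readout.get_obs()["joint_positions"],2))
roi=(150,180,260,230)
m=im.min(2)>120
for a,c,mm in blobs(m,1500): print(a,c.round(0),ray(p,c,.014).round(4))
```

```text
(array([ 0.07, -0.  ,  5.79]), array([-0.001,  0.001, -0.006])) [ 0.17  0.51 -0.83  2.13  0.57  0.73  0.54]
4384 [282. 220.] [[0.4268 0.1739 0.014 ]]
```

View pics/w2.png

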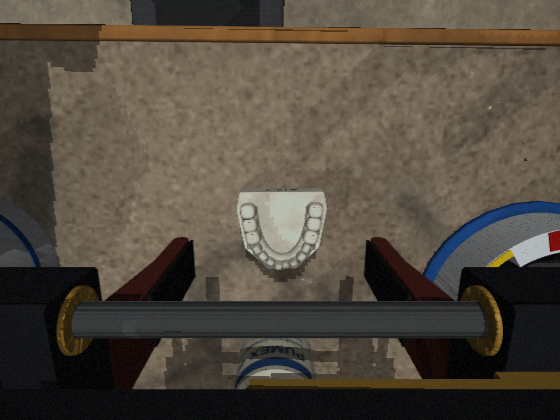

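The cast lies square between the open fingers, back edge at row 190 and teeth front at row 270. It is ready to grasp.

carry_out:
  moves:
    - {"jaw": 8.7, "dx": 0, "dy": 0, "dz": 3.5, "rx": 0, "ry": 0, "rz": 0}
    - {"jaw": 8.7, "dx": 0, "dy": 0, "dz": 5.2, "rx": 0, "ry": 0, "rz": 0}
    - {"jaw": 8.7, "dx": 0, "dy": 0, "dz": 5.7, "rx": 0, "ry": 0, "rz": 0}
    - {"jaw": 8.7, "dx": 0, "dy": 0, "dz": 5.7, "rx": 0, "ry": 0, "rz": 0}
    - {"jaw": 5, "dx": 0, "dy": 0, "dz": 5.7, "rx": 0, "ry": 0, "rz": 0}
    - {"jaw": 5, "dx": 0, "dy": 0, "dz": 5.7, "rx": 0, "ry": 0, "rz": 0}
    - {"jaw": 4, "dx": 0, "dy": 0, "dz": 5.7, "rx": 0, "ry": 0, "rz": 0}
    - {"jaw": 4, "dx": 0, "dy": 0, "dz": 5.7, "rx": 0, "ry": 0, "rz": 0}
    - {"jaw": 4, "dx": 0, "dy": 0, "dz": 5.7, "rx": 0, "ry": 0, "rz": 0}
    - {"jaw": 4, "dx": 0, "dy": 0, "dz": 5.7, "rx": 0, "ry": 0, "rz": 0}

```text
t: 4.45
eef_pos: [0.4322, 0.1753, 0.0042]
orientation: [[-1.0, -0.015, 0.001], [-0.015, 1.0, 0.0], [-0.001, 0.0, -1.0]]
force: [-0.3, -0.2, 4.5]
opening: 0.625
grip_force: 29.6
```

carry_out:
  moves:
    - {"jaw": 4, "dx": 0, "dy": 0, "dz": -3, "rx": 0, "ry": 0, "rz": 0}
    - {"jaw": 4, "dx": 0, "dy": 0, "dz": -6, "rx": 0, "ry": 0, "rz": 0}
    - {"jaw": 4, "dx": -0.5, "dy": 2.5, "dz": -8, "rx": 0, "ry": 0, "rz": 0}
    - {"jaw": 4, "dx": -1.5, "dy": 6, "dz": -8, "rx": 0, "ry": 0, "rz": 0}
    - {"jaw": 4, "dx": -3, "dy": 10, "dz": -8, "rx": 0, "ry": 0, "rz": 0}
    - {"jaw": 4, "dx": -4.5, "dy": 13.5, "dz": -8, "rx": 0, "ry": 0, "rz": 0}
    - {"jaw": 4, "dx": -5.4, "dy": 16, "dz": -8, "rx": 0, "ry": 0, "rz": 0}
    - {"jaw": 4, "dx": -5.6, "dy": 16.7, "dz": -7, "rx": 0, "ry": 0, "rz": 0}
    - {"jaw": 4, "dx": -5.6, "dy": 16.7, "dz": -6, "rx": 0, "ry": 0, "rz": 0}
    - {"jaw": 4, "dx": -5.6, "dy": 16.7, "dz": -6, "rx": 0, "ry": 0, "rz": 0}
    - {"jaw": 4, "dx": -5.6, "dy": 16.7, "dz": -6, "rx": 0, "ry": 0, "rz": 0}

```text
t: 5.37
eef_pos: [0.4843, 0.3403, 0.0621]
orientation: [[-1.0, -0.014, -0.002], [-0.014, 1.0, -0.003], [0.003, -0.003, -1.0]]
force: [-0.2, -0.2, -1.8]
opening: 0.617
grip_force: 29.5
```

```bash
cat > chk.py <<'E'
from pot import *
p,im=grab(); cv2.imwrite("pics/w3.png",im[:,:,::-1])
hsv=cv2.cvtColor(im,cv2.COLOR_RGB2HSV); H,S,V=[hsv[...,i].astype(int) for i in range(3)]
for nm,m in [("yellow",(H>20)&(H<32)&(S>150)&(V>120)),("red",((H<6)|(H>174))&(S>150)&(V>100))]:
    for a,c,_ in blobs(m,30):
        if c[1]<300: print(nm,a,c.round(1),ray(p,c,.04).round(4))
print(readout.get_obs()["eef_pos"],delta([.486,.3434,.0452],down(np.radians(91))))
E
python3 chk.py
```

```text
yellow 361 [200.4 170.4] [[0.4454 0.2964 0.04  ]]
red 318 [260.6 141.5] [[0.4295 0.3292 0.04  ]]
red 265 [555.6 225.4] [[0.4738 0.4963 0.04  ]]
[0.48543447 0.3414393  0.06374728] (array([-0.06,  0.2 ,  1.85]), array([-0.001,  0.   , -0.004]))
```

View pics/w3.png

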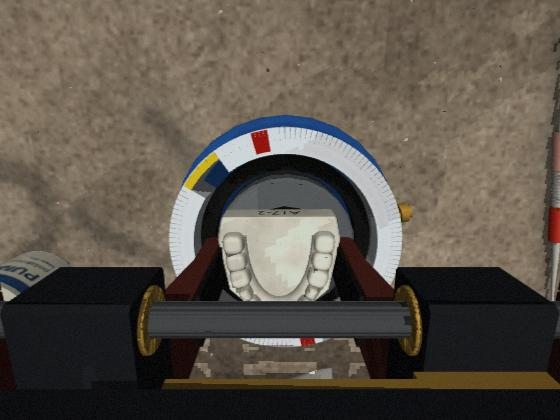

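The cast hangs level over the platform, with its back edge at rows 208–217. The pot's marks read as before: red (261,141), yellow (200,170).

Run:
```python
from h import *
import pickle
p,im=pickle.load(open("w.pkl","rb"))
print(ray(p,(280,208),.0597).round(4),ray(p,(280,217),.0737).round(4)); print(im[200:222,330].tolist()[::2])
```

```text
[[0.4609 0.3399 0.0597]] [[0.4617 0.3399 0.0737]]
[[80, 83, 83], [81, 86, 87], [83, 83, 88], [82, 84, 87], [86, 86, 88], [128, 123, 112], [129, 127, 115], [134, 129, 117], [161, 159, 144], [197, 192, 176], [191, 188, 171]]
```

carry_out:
  moves:
    - {"jaw": 4, "dx": 0, "dy": 0, "dz": 1, "rx": 0, "ry": 0, "rz": 0}
    - {"jaw": 4, "dx": 0, "dy": 0.0, "dz": 1.2, "rx": 0, "ry": 0, "rz": 0}
    - {"jaw": 4, "dx": 0, "dy": 0, "dz": 1.2, "rx": 0, "ry": 0, "rz": 0}

```text
t: 5.77
eef_pos: [0.485, 0.342, 0.0508]
orientation: [[-1.0, -0.015, -0.001], [-0.015, 1.0, -0.001], [0.001, -0.001, -1.0]]
force: [-0.4, -0.3, -1.2]
opening: 0.616
grip_force: 29.5
```

```bash
python3 chk.py
```

```text
yellow 411 [191.8 173.3] [[0.4453 0.2964 0.04  ]]
red 361 [255.9 142.7] [[0.4295 0.3291 0.04  ]]
[0.48530728 0.34300164 0.05168515] (array([-0.07,  0.04,  0.65]), array([ 0.   , -0.   , -0.002]))
```

carry_out:
  moves:
    - {"jaw": 4, "dx": -0.1, "dy": 0, "dz": 0.3, "rx": 0, "ry": 0, "rz": 0}
    - {"jaw": 4, "dx": -0.1, "dy": 0, "dz": 0.5, "rx": 0, "ry": 0, "rz": 0}
    - {"jaw": 4, "dx": -0.1, "dy": 0, "dz": 0.65, "rx": 0, "ry": 0, "rz": 0}
    - {"jaw": 4, "dx": -0.1, "dy": 0, "dz": 0.75, "rx": 0, "ry": 0, "rz": 0}
    - {"jaw": 4, "dx": -0.1, "dy": 0, "dz": 0.75, "rx": 0, "ry": 0, "rz": 0}
    - {"jaw": 4, "dx": -0.1, "dy": 0, "dz": 0.75, "rx": 0, "ry": 0, "rz": 0}

```text
t: 6.42
eef_pos: [0.4863, 0.3429, 0.0442]
orientation: [[-1.0, -0.015, 0.0], [-0.015, 1.0, -0.0], [0.0, -0.0, -1.0]]
force: [-1.4, -1.9, 1.0]
opening: 0.622
grip_force: 29.4
```

carry_out:
  moves:
    - {"jaw": 6.2, "dx": 0, "dy": 0, "dz": 0, "rx": 0, "ry": 0, "rz": 0}
    - {"jaw": 7.5, "dx": 0, "dy": 0, "dz": 0, "rx": 0, "ry": 0, "rz": 0}
    - {"jaw": 7.5, "dx": 0, "dy": 0, "dz": 0, "rx": 0, "ry": 0, "rz": 0}
    - {"jaw": 7.5, "dx": 0, "dy": 0, "dz": -1.5, "rx": 0, "ry": 0, "rz": 0}
    - {"jaw": 7.5, "dx": 0, "dy": 0, "dz": -4, "rx": 0, "ry": 0, "rz": 0}
    - {"jaw": 7.5, "dx": 0, "dy": 0, "dz": -8, "rx": 0, "ry": 0, "rz": 0}
    - {"jaw": 7.5, "dx": 0, "dy": -3, "dz": -11, "rx": 0, "ry": 0, "rz": 0}
    - {"jaw": 7.5, "dx": 0, "dy": -6, "dz": -14, "rx": 0, "ry": 0, "rz": 0}
    - {"jaw": 7.5, "dx": -1, "dy": -9, "dz": -16, "rx": 0, "ry": 0, "rz": 0}
    - {"jaw": 7.5, "dx": -1, "dy": -12, "dz": -18, "rx": 0, "ry": 0, "rz": 0}
    - {"jaw": 7.5, "dx": -1, "dy": -16, "dz": -20, "rx": 0, "ry": 0, "rz": 0}
    - {"jaw": 7.5, "dx": -1, "dy": -19, "dz": -22, "rx": 0, "ry": 0, "rz": 0}

```text
t: 7.42
eef_pos: [0.4987, 0.1515, 0.2657]
orientation: [[-1.0, -0.016, 0.0], [-0.016, 1.0, -0.0], [-0.0, -0.0, -1.0]]
force: [0.5, -0.6, -0.7]
opening: 0.854
grip_force: 0.0
```

carry_out:
  moves:
    - {"jaw": 7.5, "dx": 0, "dy": 0, "dz": -3, "rx": 0, "ry": 0, "rz": 0}
    - {"jaw": 7.5, "dx": 0, "dy": 0, "dz": -6, "rx": 0, "ry": 0, "rz": 0}
    - {"jaw": 7.5, "dx": 0, "dy": 0, "dz": -6, "rx": 0, "ry": 0, "rz": 0}
    - {"jaw": 7.5, "dx": 0, "dy": 0, "dz": -6, "rx": 0, "ry": 0, "rz": 0}

```text
t: 7.75
eef_pos: [0.4998, 0.1539, 0.3267]
orientation: [[-1.0, -0.015, 0.004], [-0.015, 1.0, 0.001], [-0.004, 0.0, -1.0]]
force: [-0.5, 0.0, -0.1]
opening: 0.858
grip_force: 0.0
```

```bash
python3 chk.py; cp pics/w3.png pics/w4.png
```

```text
yellow 62 [392.9 133.8] [[0.4454 0.2965 0.04  ]]
yellow 60 [456.7 200.5] [[0.5313 0.3906 0.04  ]]
red 51 [420.  121.3] [[0.4293 0.3293 0.04  ]]
red 103 [546.5 162.9] [[0.4792 0.5005 0.04  ]]
red 45 [430.4 211.9] [[0.5476 0.3575 0.04  ]]
[0.49849228 0.15313541 0.32344553] (array([ 0.91, 19.06, 27.81]), array([-0.001, -0.001, -0.002]))
```

View pics/w4.png

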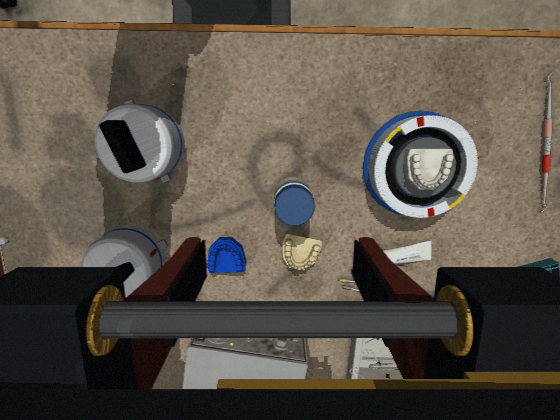

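The cast stands in the middle of the platform, at about (431,163). The near lid's bar shows at (122,147), with one lug at (165,178); the far lid is at (122,262). I'll measure the bar and the cast now.

```bash
cat > bar.py <<'E'
from pot import *
def bar(p,im,box):
    x0,y0,x1,y1=box; m=np.zeros(im.shape[:2],bool); m[y0:y1,x0:x1]=im[y0:y1,x0:x1].max(2)<45
    a,c,mm=max(blobs(m,50),key=lambda b:b[0])
    k=max(cv2.findContours(mm.astype(np.uint8),0,1)[0],key=cv2.contourArea)
    h=cv2.convexHull(k); q=cv2.approxPolyDP(h,0.03*cv2.arcLength(h,True),True)[:,0]
    print(a,c.round(1),q.tolist())
    for z in(.104,.064): print(z,ray(p,q,z)[:,:2].round(4).tolist())
    r=cv2.minAreaRect(h); print(r,"ang",ray(p,cv2.boxPoints(r),.1)[:,:2].round(4).tolist())
E
python3 - <<'E'
from bar import *
p,im=pickle.load(open("w.pkl","rb"))
print(p["origin"]); bar(p,im,(85,95,185,185))
m=np.zeros(im.shape[:2],bool);m[140:195,395:465]=(im[140:195,395:465].min(2)>130)
for a,c,mm in blobs(m,100):
    k=np.argwhere(mm)[:,::-1]; w=ray(p,k,.055)[:,:2]; print("cast",a,c,(w.min(0)+w.max(0))/2,np.ptp(w,axis=0))
print(delta([.50,-.01,.30],down(np.radians(91))))
E
```

```text
[0.43243188 0.15094758 0.4855537 ]
1344 [122.4 144.8] [[107, 120], [125, 122], [142, 167], [122, 170], [100, 127]]
0.104 [[0.4339, -0.0353], [0.4357, -0.016], [0.4843, -0.0017], [0.4881, -0.0244], [0.4415, -0.0437]]
0.064 [[0.4341, -0.0548], [0.4361, -0.0335], [0.4898, -0.0177], [0.4939, -0.0428], [0.4424, -0.0641]]
((122.50000762939453, 144.5), (57.6905517578125, 24.59674835205078), 63.43495178222656) ang [[0.4386, -0.047], [0.4265, -0.0217], [0.4823, 0.0019], [0.4952, -0.0241]]
cast 1037 [428.21311475 163.22275796] [0.48528261 0.34148387] [0.04598567 0.05673419]
cast 105 [446.12380952 170.74285714] [0.49125798 0.36325749] [0.02565761 0.01134828]
(array([  0.11, -16.31,   2.36]), array([-0.001, -0.001, -0.002]))
```

carry_out:
  moves:
    - {"jaw": 7.5, "dx": 0, "dy": -4, "dz": 0, "rx": 0, "ry": 0, "rz": -0.1}
    - {"jaw": 7.5, "dx": 0, "dy": -8, "dz": 0, "rx": 0, "ry": 0, "rz": -0.2}
    - {"jaw": 7.5, "dx": 0.5, "dy": -12, "dz": 1, "rx": 0, "ry": 0, "rz": -0.3}
    - {"jaw": 7.5, "dx": 1, "dy": -15.5, "dz": 2, "rx": 0, "ry": 0, "rz": -0.33}
    - {"jaw": 7.5, "dx": 1, "dy": -17, "dz": 2.4, "rx": 0, "ry": 0, "rz": -0.33}
    - {"jaw": 7.5, "dx": 1, "dy": -17, "dz": 2.4, "rx": 0, "ry": 0, "rz": -0.33}
    - {"jaw": 7.5, "dx": 1, "dy": -17, "dz": 2.4, "rx": 0, "ry": 0, "rz": -0.33}

```text
t: 8.48
eef_pos: [0.4911, -0.0173, 0.2991]
orientation: [[-0.942, -0.337, -0.002], [-0.337, 0.942, 0.001], [0.002, 0.002, -1.0]]
force: [0.2, 1.2, 0.3]
opening: 0.855
grip_force: 0.0
```

Run:
```python
from bar import *
p,im=grab(); cv2.imwrite("pics/w5.png",im[:,:,::-1]); print(p["origin"],readout.get_obs()["eef_pos"]); bar(p,im,(200,80,370,235))
hsv=cv2.cvtColor(im,cv2.COLOR_RGB2HSV); H,S,V=[hsv[...,i].astype(int) for i in range(3)]
for a,c,_ in blobs(((H<6)|(H>174))&(S>150)&(V>100),8): print("red",a,c.round(1),ray(p,c,.02).round(4))
```

```text
[ 0.42954281 -0.03960469  0.4616107 ] [ 0.49186108 -0.01484732  0.30031019]
793 [276.5 153.9] [[280, 126], [284, 180], [274, 183], [269, 128]]
0.104 [[0.4335, -0.0365], [0.4843, -0.0135], [0.4909, -0.0224], [0.4392, -0.0464]]
0.064 [[0.4339, -0.0361], [0.4904, -0.0106], [0.4978, -0.0205], [0.4402, -0.0471]]
((276.4760437011719, 154.4009552001953), (57.11433029174805, 14.26859188079834), 87.70938873291016) ang [[0.4378, -0.0478], [0.4323, -0.0342], [0.4873, -0.0115], [0.4931, -0.0257]]
red 49 [547.3 221.5] [[0.4291 0.3469 0.02  ]]
red 57 [253.6 351.2] [[0.7558 0.039  0.02  ]]
```

View pics/w5.png

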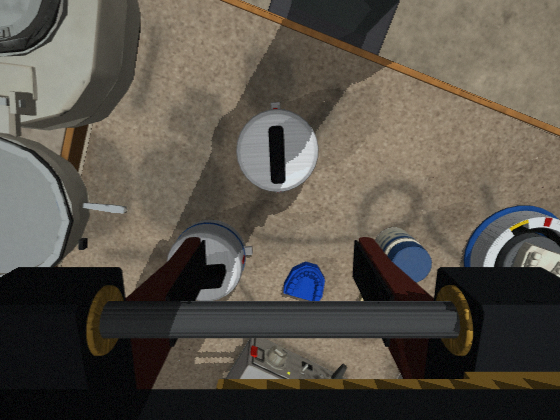

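The near lid is clear at (277,151): its bar is at (276,154), nearly vertical in the image, with one lug at (276,105). Bar centre is about (0.462,-0.030), azimuth 24.5°.

Run:
```python
from h import *
print(delta([.462,-.0297,.070],down(np.radians(114.5))))
```

```text
(array([ 3.32, -0.39, 23.03]), array([ 0.001,  0.   , -0.079]))
```

carry_out:
  moves:
    - {"jaw": 5, "dx": 2, "dy": -0.4, "dz": 4, "rx": 0, "ry": 0, "rz": -0.08}
    - {"jaw": 5, "dx": 3.3, "dy": -0.4, "dz": 8, "rx": 0, "ry": 0, "rz": -0.08}
    - {"jaw": 5, "dx": 3.3, "dy": -0.4, "dz": 12, "rx": 0, "ry": 0, "rz": -0.08}
    - {"jaw": 5, "dx": 3.3, "dy": -0.4, "dz": 16, "rx": 0, "ry": 0, "rz": -0.08}
    - {"jaw": 5, "dx": 3.3, "dy": -0.4, "dz": 18, "rx": 0, "ry": 0, "rz": -0.08}
    - {"jaw": 5, "dx": 3.3, "dy": -0.4, "dz": 20, "rx": 0, "ry": 0, "rz": -0.08}
    - {"jaw": 5, "dx": 3.3, "dy": -0.4, "dz": 22, "rx": 0, "ry": 0, "rz": -0.08}
    - {"jaw": 5, "dx": 3.3, "dy": -0.4, "dz": 23, "rx": 0, "ry": 0, "rz": -0.08}
    - {"jaw": 5, "dx": 3.3, "dy": -0.4, "dz": 23, "rx": 0, "ry": 0, "rz": -0.08}
    - {"jaw": 5, "dx": 3.3, "dy": -0.4, "dz": 23, "rx": 0, "ry": 0, "rz": -0.08}

```text
t: 9.47
eef_pos: [0.4624, -0.0307, 0.0705]
orientation: [[-0.91, -0.414, 0.0], [-0.414, 0.91, 0.001], [-0.0, 0.001, -1.0]]
force: [0.7, 0.7, 0.3]
opening: 0.569
grip_force: 0.0
```

carry_out:
  moves:
    - {"jaw": 0.5, "dx": 0, "dy": 0, "dz": 0, "rx": 0, "ry": 0, "rz": 0}
    - {"jaw": 0.5, "dx": 0, "dy": 0, "dz": 0, "rx": 0, "ry": 0, "rz": 0}
    - {"jaw": 0.5, "dx": 0, "dy": 0, "dz": 0, "rx": 0, "ry": 0, "rz": 0}
    - {"jaw": 0.5, "dx": 0, "dy": 0, "dz": 0, "rx": 0, "ry": 0, "rz": 0}
    - {"jaw": 0.5, "dx": 0, "dy": 0, "dz": 0, "rx": 0, "ry": 0, "rz": 0}
    - {"jaw": 0.5, "dx": 0, "dy": 0, "dz": 0, "rx": 0, "ry": 0, "rz": 0}

```text
t: 9.97
eef_pos: [0.4621, -0.0317, 0.0704]
orientation: [[-0.911, -0.412, 0.0], [-0.412, 0.911, 0.0], [-0.0, -0.0, -1.0]]
force: [-0.7, 0.9, 4.1]
opening: 0.18
grip_force: 30.0
```

Run:
```python
from h import *
o=readout.get_obs();R=np.array(o["orientation"]);print(np.round(o["eef_pos"],4),np.degrees(np.arctan2(R[1,1],R[0,1])),o["force"],o["opening"]*88,o["grip_force"],np.round(o["joint_positions"],2))
```

```text
[ 0.4621 -0.0317  0.0704] 114.35523934572753 [-0.73003052  0.94376819  4.08704857] 15.860358380433684 29.982716739177704 [ 0.62  0.49 -0.83  2.13  0.54  0.74  1.44]
```

carry_out:
  moves:
    - {"jaw": 0.5, "dx": 0, "dy": 0, "dz": -3, "rx": 0, "ry": 0, "rz": 0}
    - {"jaw": 0.5, "dx": 0, "dy": 0, "dz": -6.5, "rx": 0, "ry": 0, "rz": 0}
    - {"jaw": 0.5, "dx": 0, "dy": 0, "dz": -10, "rx": 0, "ry": 0, "rz": 0}
    - {"jaw": 0.5, "dx": -0.9, "dy": 1.6, "dz": -12.5, "rx": 0, "ry": 0, "rz": -0.03}
    - {"jaw": 0.5, "dx": -2.7, "dy": 5, "dz": -12.5, "rx": 0, "ry": 0, "rz": -0.08}
    - {"jaw": 0.5, "dx": -4.5, "dy": 8.3, "dz": -12.5, "rx": 0, "ry": 0, "rz": -0.13}
    - {"jaw": 0.5, "dx": -6.3, "dy": 11.6, "dz": -12.5, "rx": 0, "ry": 0, "rz": -0.18}
    - {"jaw": 0.5, "dx": -8.1, "dy": 15, "dz": -12.5, "rx": 0, "ry": 0, "rz": -0.23}
    - {"jaw": 0.5, "dx": -9.9, "dy": 18.3, "dz": -12.5, "rx": 0, "ry": 0, "rz": -0.28}
    - {"jaw": 0.5, "dx": -11.7, "dy": 21.6, "dz": -12.5, "rx": 0, "ry": 0, "rz": -0.33}
    - {"jaw": 0.5, "dx": -13.5, "dy": 25, "dz": -12.5, "rx": 0, "ry": 0, "rz": -0.38}
    - {"jaw": 0.5, "dx": -15, "dy": 28, "dz": -12.5, "rx": 0, "ry": 0, "rz": -0.4}

```text
t: 10.97
eef_pos: [0.4829, 0.2871, 0.1947]
orientation: [[-0.676, -0.737, -0.001], [-0.737, 0.676, -0.0], [0.0, 0.0, -1.0]]
force: [0.1, -0.1, -1.1]
opening: 0.181
grip_force: 30.0
```

Run:
```python
from h import *
o=readout.get_obs();R=np.array(o["orientation"]);print(np.round(o["eef_pos"],4),np.degrees(np.arctan2(R[1,1],R[0,1])),o["force"],o["opening"]*88,np.round(o["joint_positions"],2))
print(delta([.4885,.3434,.18],down(np.radians(137.5))))
```

```text
[0.4829 0.2871 0.1947] 137.43950521646642 [ 0.08859422 -0.08947724 -1.12404716] 15.917614361269923 [ 0.13  0.52 -1.03  1.81  0.49  1.1   1.32]
(array([-4.53,  3.4 ,  1.47]), array([ 0.   , -0.   , -0.001]))
```

carry_out:
  moves:
    - {"jaw": 0.5, "dx": -2, "dy": 1.5, "dz": 0, "rx": 0, "ry": 0, "rz": 0}
    - {"jaw": 0.5, "dx": -4, "dy": 3, "dz": 0.5, "rx": 0, "ry": 0, "rz": 0}
    - {"jaw": 0.5, "dx": -4.5, "dy": 3.4, "dz": 1, "rx": 0, "ry": 0, "rz": 0}
    - {"jaw": 0.5, "dx": -4.5, "dy": 3.4, "dz": 1.4, "rx": 0, "ry": 0, "rz": 0}
    - {"jaw": 0.5, "dx": -4.5, "dy": 3.4, "dz": 1.4, "rx": 0, "ry": 0, "rz": 0}
    - {"jaw": 0.5, "dx": -4.5, "dy": 3.4, "dz": 1.4, "rx": 0, "ry": 0, "rz": 0}

```text
t: 11.47
eef_pos: [0.4889, 0.3391, 0.1804]
orientation: [[-0.68, -0.734, -0.001], [-0.734, 0.68, -0.002], [0.002, -0.001, -1.0]]
force: [-0.5, 0.1, -1.8]
opening: 0.179
grip_force: 30.0
```

Run:
```python
from bar import *
p,im=grab(); cv2.imwrite("pics/w6.png",im[:,:,::-1])
o=readout.get_obs();R=np.array(o["orientation"]);print(np.round(o["eef_pos"],4),np.degrees(np.arctan2(R[1,1],R[0,1])))
hsv=cv2.cvtColor(im,cv2.COLOR_RGB2HSV); H,S,V=[hsv[...,i].astype(int) for i in range(3)]
for a,c,_ in blobs(((H<6)|(H>174))&(S>150)&(V>60),12): print("red",a,c.round(1),ray(p,c,.04).round(4))
t=np.array(o["eef_pos"]);b=R[:,0]; rz=t[2]-.0704
for r,z in((.049,.0),(.0585,.0075),(.0585,.011)): print("exp lug px",proj(p,[t+b*r-[0,0,t[2]-rz-z]]).round(1))
print(delta([.4885,.3434,.11],down(np.radians(137.5))))
```

```text
[0.4894 0.3397 0.1813] 137.16542067275986
red 115 [323.4 144. ] [[0.4294 0.3291 0.04  ]]
red 42 [279.3 156.1] [[0.4648 0.3106 0.04  ]]
exp lug px [[281.9 150. ]]
exp lug px [[282.  136.1]]
exp lug px [[282.  136.3]]
(array([-0.22,  0.33,  7.13]), array([-0.001, -0.   , -0.006]))
```

View pics/w6.png

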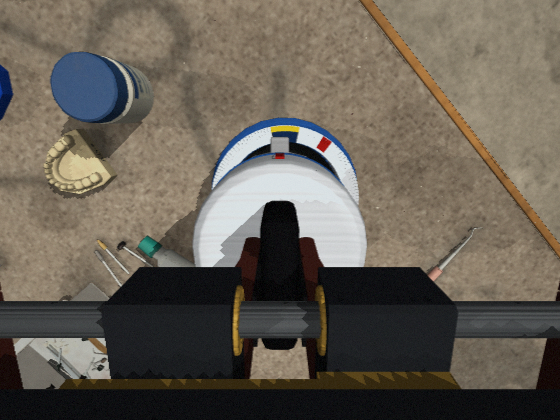

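The lug at (280,144) points at the yellow gap mark at (285,128), matching the predicted position within 2 px, so the lid is centred in the grip. Now correct the position and lower.

carry_out:
  moves:
    - {"jaw": 0.5, "dx": -0.2, "dy": 0.3, "dz": 2, "rx": 0, "ry": 0, "rz": -0.006}
    - {"jaw": 0.5, "dx": -0.2, "dy": 0.3, "dz": 4, "rx": 0, "ry": 0, "rz": -0.006}
    - {"jaw": 0.5, "dx": -0.2, "dy": 0.3, "dz": 6, "rx": 0, "ry": 0, "rz": -0.006}
    - {"jaw": 0.5, "dx": -0.2, "dy": 0.3, "dz": 6.9, "rx": 0, "ry": 0, "rz": -0.006}
    - {"jaw": 0.5, "dx": -0.2, "dy": 0.3, "dz": 6.9, "rx": 0, "ry": 0, "rz": -0.006}
    - {"jaw": 0.5, "dx": -0.2, "dy": 0.3, "dz": 6.9, "rx": 0, "ry": 0, "rz": -0.006}
    - {"jaw": 0.5, "dx": -0.2, "dy": 0.3, "dz": 6.9, "rx": 0, "ry": 0, "rz": -0.006}

```text
t: 12.2
eef_pos: [0.4886, 0.3452, 0.1135]
orientation: [[-0.674, -0.738, 0.001], [-0.738, 0.674, 0.001], [-0.002, -0.0, -1.0]]
force: [0.3, 1.0, -2.2]
opening: 0.179
grip_force: 30.0
```

Run:
```python
from bar import *
p,im=grab(); cv2.imwrite("pics/w7.png",im[100:260,180:380][:,:,::-1].repeat(3,0).repeat(3,1))
o=readout.get_obs();R=np.array(o["orientation"]);print(np.round(o["eef_pos"],4),np.degrees(np.arctan2(R[1,1],R[0,1])),o["force"])
print(delta([.4885,.3434,.0984],down(np.radians(137.5))))
t=np.array(o["eef_pos"]);b=R[:,0]
print("lug",proj(p,[t+b*.0585-[0,0,.0704-.011]]).round(1),"gap",proj(p,[[.4885-.06*np.cos(np.radians(47.5)),.3434-.06*np.sin(np.radians(47.5)),.04]]).round(1))
```

```text
[0.4885 0.3452 0.1133] 137.60830949405343 [ 1.18546062 -0.48172487 -2.49494035]
(array([ 0.13, -0.12,  1.49]), array([-0.   ,  0.002,  0.002]))
lug [[281.7 135.5]] gap [[279.9 130.3]]
```

View pics/w7.png

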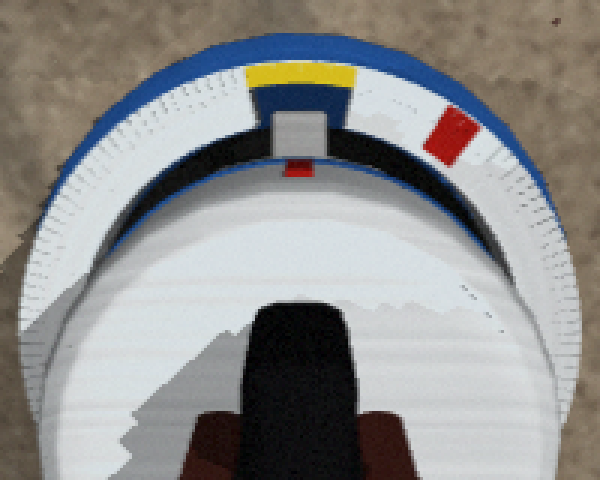

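The lug at (280,144) sits in the middle of the gap under the yellow mark. Lowering.

carry_out:
  moves:
    - {"jaw": 0.5, "dx": 0.13, "dy": -0.12, "dz": 0, "rx": 0, "ry": 0, "rz": 0}
    - {"jaw": 0.5, "dx": 0.13, "dy": -0.12, "dz": 0.4, "rx": 0, "ry": 0, "rz": 0}
    - {"jaw": 0.5, "dx": 0.13, "dy": -0.12, "dz": 0.8, "rx": 0, "ry": 0, "rz": 0}
    - {"jaw": 0.5, "dx": 0.13, "dy": -0.12, "dz": 1.2, "rx": 0, "ry": 0, "rz": 0}
    - {"jaw": 0.5, "dx": 0.13, "dy": -0.12, "dz": 1.5, "rx": 0, "ry": 0, "rz": 0}
    - {"jaw": 0.5, "dx": 0.13, "dy": -0.12, "dz": 1.8, "rx": 0, "ry": 0, "rz": 0}
    - {"jaw": 0.5, "dx": 0.13, "dy": -0.12, "dz": 1.8, "rx": 0, "ry": 0, "rz": 0}
    - {"jaw": 0.5, "dx": 0.13, "dy": -0.12, "dz": 1.8, "rx": 0, "ry": 0, "rz": 0}

```text
t: 13.02
eef_pos: [0.4879, 0.3428, 0.0943]
orientation: [[-0.674, -0.739, -0.0], [-0.739, 0.674, -0.001], [0.001, -0.0, -1.0]]
force: [-1.8, -2.7, 3.0]
opening: 0.18
grip_force: 30.0
```

carry_out:
  moves:
    - {"jaw": 0.5, "dx": 0, "dy": 0, "dz": 0.3, "rx": 0, "ry": 0, "rz": 0}
    - {"jaw": 0.5, "dx": 0, "dy": 0, "dz": 0.6, "rx": 0, "ry": 0, "rz": 0}
    - {"jaw": 0.5, "dx": 0, "dy": 0, "dz": 0.9, "rx": 0, "ry": 0, "rz": 0}
    - {"jaw": 0.5, "dx": 0, "dy": 0, "dz": 0.98, "rx": 0, "ry": 0, "rz": 0}
    - {"jaw": 0.5, "dx": 0, "dy": 0, "dz": 0.98, "rx": 0, "ry": 0, "rz": 0}
    - {"jaw": 0.5, "dx": 0, "dy": 0, "dz": 0.98, "rx": 0, "ry": 0, "rz": 0}
    - {"jaw": 0.5, "dx": 0, "dy": 0, "dz": 0.98, "rx": 0, "ry": 0, "rz": 0}

```text
t: 13.6
eef_pos: [0.488, 0.343, 0.0852]
orientation: [[-0.674, -0.739, 0.001], [-0.739, 0.674, -0.0], [-0.0, -0.001, -1.0]]
force: [-2.9, -4.3, 10.5]
opening: 0.179
grip_force: 30.0
```

```bash
cat > st.py <<'E'
from h import *
o=readout.get_obs();R=np.array(o["orientation"]);print(o["t"],np.round(o["eef_pos"],4),"bar az",np.degrees(np.arctan2(R[1,1],R[0,1]))-90,np.round(o["force"],1),np.round(o["wrist_torque"],2),o["opening"]*88,np.round(o["joint_positions"],2))
E
python3 st.py
```

```text
13.6 [0.488  0.343  0.0852] bar az 47.618693249965844 [-2.9 -4.3 10.5] [-0.94  0.55  0.03] 15.761579948623362 [-0.06  0.69 -0.91  1.82  0.66  0.97  1.15]
```

carry_out:
  moves:
    - {"jaw": 0.5, "dx": 0.05, "dy": 0, "dz": 0.03, "rx": 0, "ry": 0, "rz": 0.03}
    - {"jaw": 0.5, "dx": 0.05, "dy": 0, "dz": 0.03, "rx": 0, "ry": 0, "rz": 0.09}
    - {"jaw": 0.5, "dx": 0.05, "dy": 0, "dz": 0.03, "rx": 0, "ry": 0, "rz": 0.15}
    - {"jaw": 0.5, "dx": 0.05, "dy": 0, "dz": 0.03, "rx": 0, "ry": 0, "rz": 0.21}
    - {"jaw": 0.5, "dx": 0.05, "dy": 0, "dz": 0.03, "rx": 0, "ry": 0, "rz": 0.27}
    - {"jaw": 0.5, "dx": 0.05, "dy": 0, "dz": 0.03, "rx": 0, "ry": 0, "rz": 0.3}
    - {"jaw": 0.5, "dx": 0.05, "dy": 0, "dz": 0.03, "rx": 0, "ry": 0, "rz": 0.3}

```text
t: 14.18
eef_pos: [0.4887, 0.3444, 0.0858]
orientation: [[-0.863, -0.506, 0.003], [-0.506, 0.863, 0.003], [-0.004, 0.001, -1.0]]
force: [0.2, -1.0, 10.8]
opening: 0.181
grip_force: 30.0
```

```bash
python3 st.py
```

```text
14.1833 [0.4887 0.3444 0.0858] bar az 30.383358104146666 [ 0.2 -1.  10.8] [-0.25  0.09  0.1 ] 15.89819570556799 [-0.11  0.66 -0.84  1.82  0.61  0.94  0.88]
```

carry_out:
  moves:
    - {"jaw": 0.5, "dx": 0, "dy": 0, "dz": 0.05, "rx": 0, "ry": 0, "rz": 0.06}
    - {"jaw": 0.5, "dx": 0, "dy": 0, "dz": 0.05, "rx": 0, "ry": 0, "rz": 0.12}
    - {"jaw": 0.5, "dx": 0, "dy": 0, "dz": 0.05, "rx": 0, "ry": 0, "rz": 0.18}
    - {"jaw": 0.5, "dx": 0, "dy": 0, "dz": 0.05, "rx": 0, "ry": 0, "rz": 0.24}
    - {"jaw": 0.5, "dx": 0, "dy": 0, "dz": 0.05, "rx": 0, "ry": 0, "rz": 0.28}
    - {"jaw": 0.5, "dx": 0, "dy": 0, "dz": 0.05, "rx": 0, "ry": 0, "rz": 0.3}
    - {"jaw": 0.5, "dx": 0, "dy": 0, "dz": 0.05, "rx": 0, "ry": 0, "rz": 0.3}
    - {"jaw": 0.5, "dx": 0, "dy": 0, "dz": 0.05, "rx": 0, "ry": 0, "rz": 0.3}

```text
t: 14.85
eef_pos: [0.4889, 0.3444, 0.0853]
orientation: [[-0.973, -0.23, 0.003], [-0.23, 0.973, 0.003], [-0.004, 0.002, -1.0]]
force: [-0.0, -0.3, 11.1]
opening: 0.178
grip_force: 30.0
```

```bash
python3 st.py
```

```text
14.85 [0.4889 0.3444 0.0853] bar az 13.274603256250117 [-0.  -0.3 11.1] [-0.32  0.1   0.04] 15.622991631693248 [-0.15  0.64 -0.78  1.82  0.56  0.91  0.62]
```

carry_out:
  moves:
    - {"jaw": 0.5, "dx": 0, "dy": 0, "dz": -0.2, "rx": 0, "ry": 0, "rz": 0}
    - {"jaw": 0.5, "dx": 0, "dy": 0, "dz": -0.4, "rx": 0, "ry": 0, "rz": 0}
    - {"jaw": 0.5, "dx": 0, "dy": 0, "dz": -0.6, "rx": 0, "ry": 0, "rz": 0}
    - {"jaw": 0.5, "dx": 0, "dy": 0, "dz": -0.75, "rx": 0, "ry": 0, "rz": 0}
    - {"jaw": 0.5, "dx": 0, "dy": 0, "dz": -0.75, "rx": 0, "ry": 0, "rz": 0}
    - {"jaw": 0.5, "dx": 0, "dy": 0, "dz": -0.75, "rx": 0, "ry": 0, "rz": 0}

```text
t: 15.35
eef_pos: [0.4887, 0.3442, 0.092]
orientation: [[-0.973, -0.23, 0.003], [-0.23, 0.973, 0.003], [-0.003, 0.002, -1.0]]
force: [2.1, 2.4, 5.1]
opening: 0.182
grip_force: 30.0
```

```bash
python3 st.py
```

```text
15.35 [0.4887 0.3442 0.092 ] bar az 13.269132045686973 [2.1 2.4 5.1] [ 0.55 -0.64  0.05] 16.02283006212746 [-0.14  0.63 -0.78  1.82  0.55  0.92  0.63]
```

carry_out:
  moves:
    - {"jaw": 0.5, "dx": 0, "dy": 0, "dz": -0.15, "rx": 0, "ry": 0, "rz": 0}
    - {"jaw": 0.5, "dx": 0, "dy": 0, "dz": -0.25, "rx": 0, "ry": 0, "rz": 0}
    - {"jaw": 0.5, "dx": 0, "dy": 0, "dz": -0.25, "rx": 0, "ry": 0, "rz": 0}
    - {"jaw": 0.5, "dx": 0, "dy": 0, "dz": -0.25, "rx": 0, "ry": 0, "rz": 0}

```text
t: 15.68
eef_pos: [0.4885, 0.3438, 0.0926]
orientation: [[-0.973, -0.229, 0.001], [-0.229, 0.973, 0.003], [-0.002, 0.003, -1.0]]
force: [6.6, 6.4, -8.5]
opening: 0.181
grip_force: 30.0
```

```bash
python3 st.py
```

```text
15.6833 [0.4885 0.3438 0.0926] bar az 13.26092794220743 [ 6.6  6.4 -8.5] [ 1.52 -1.39  0.11] 15.918650780258504 [-0.14  0.63 -0.78  1.82  0.54  0.92  0.63]
```

The lid is held: it resists lifting at the expected height. Release and retreat.

carry_out:
  moves:
    - {"jaw": 0.5, "dx": 0, "dy": 0, "dz": 0.15, "rx": 0, "ry": 0, "rz": 0}
    - {"jaw": 0.5, "dx": 0, "dy": 0, "dz": 0.15, "rx": 0, "ry": 0, "rz": 0}
    - {"jaw": 3, "dx": 0, "dy": 0, "dz": 0.1, "rx": 0, "ry": 0, "rz": 0}
    - {"jaw": 5, "dx": 0, "dy": 0, "dz": 0, "rx": 0, "ry": 0, "rz": 0}
    - {"jaw": 5, "dx": 0, "dy": 0, "dz": 0, "rx": 0, "ry": 0, "rz": 0}
    - {"jaw": 5, "dx": 0, "dy": 0, "dz": -2, "rx": 0, "ry": 0, "rz": 0}
    - {"jaw": 5, "dx": 0, "dy": 0, "dz": -5, "rx": 0, "ry": 0, "rz": 0}
    - {"jaw": 5, "dx": -2, "dy": 0, "dz": -9, "rx": 0, "ry": 0, "rz": 0}
    - {"jaw": 5, "dx": -5, "dy": 0, "dz": -12, "rx": 0, "ry": 0, "rz": 0}
    - {"jaw": 5, "dx": -7, "dy": 0, "dz": -15, "rx": 0, "ry": 0, "rz": 0}
    - {"jaw": 5, "dx": -7, "dy": 0, "dz": -17, "rx": 0, "ry": 0, "rz": 0}
    - {"jaw": 5, "dx": -7, "dy": 0, "dz": -17, "rx": 0, "ry": 0, "rz": 0}

```text
t: 16.68
eef_pos: [0.5578, 0.3598, 0.268]
orientation: [[-0.974, -0.227, 0.004], [-0.227, 0.974, 0.004], [-0.005, 0.003, -1.0]]
force: [-0.4, 0.7, -0.8]
opening: 0.569
grip_force: 0.0
```

Run:
```python
from bar import *
p,im=grab(); cv2.imwrite("pics/w8.png",im[:,:,::-1]); print(readout.get_obs()["eef_pos"])
hsv=cv2.cvtColor(im,cv2.COLOR_RGB2HSV); H,S,V=[hsv[...,i].astype(int) for i in range(3)]
for a,c,_ in blobs(((H<6)|(H>174))&(S>150)&(V>60),12): print("red",a,c.round(1),ray(p,c,.04).round(4))
print("bar ends if locked",proj(p,[[.4885+s*.03*np.cos(np.radians(13.5)),.3434+s*.03*np.sin(np.radians(13.5)),.126] for s in(1,-1)]).round(1))
```

```text
[0.55472991 0.35786519 0.2621989 ]
red 81 [281.   59.7] [[0.4294 0.3293 0.04  ]]
red 166 [428.6 150.9] [[0.4835 0.5116 0.04  ]]
red 64 [281.  174.9] [[0.5476 0.3574 0.04  ]]
red 32 [326.8 345. ] [[0.7502 0.4665 0.04  ]]
bar ends if locked [[281.7 154.8]
 [281.6  81.6]]
```

View pics/w8.png

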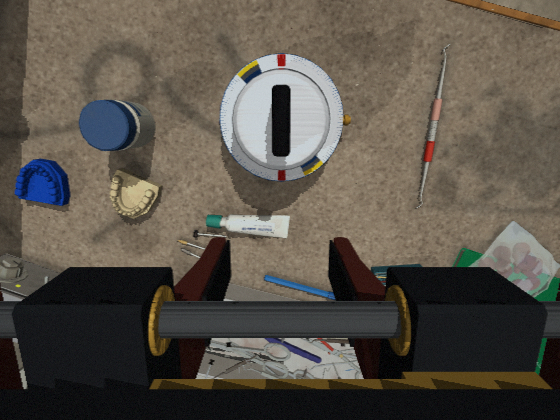

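The bar at (281,84)–(281,156) lines up with both red marks at (281,60) and (281,175), and the gaps by the yellow marks are empty. The jar, the cream cast and the tube have not moved. The lid is locked and clear of the gripper, so I'm handing in.

```bash
python3 -c "
from station import order
print(order.close_job())"
```

```text
the job is handed in; nothing more can be done
None
```

The white cast stands teeth up in the middle of the platform, and the pot is shut with its lid locked at the red marks. The arm is clear, the jar, cream cast and paste tube were left where they were, and I handed the job in at about 17 s (no verdict was returned).

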